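# Shim a runway level on the science bench

### The job

Set up the wooden runway level: choose the spacer plates whose combined thickness comes closest to the height of the adjustable rest above the bay, and pile them flat in the middle of the marked bay of the grey base. Then lay the runway, channel upwards, along the base and centred on it, with one end on the rest and the other on the pile, so that it is level, and let go. Leave the other things on the bench where they are.

Things in the scene. Friction and masses are not known exactly. Their poses are not given: they have to be found in the camera images.
- base: Grey painted flat base plate fixed to the bench, 120 x 360 x 8 mm (x, y, z). Origin: centre of its underside, on the bench (z = 0). Its y axis runs along its length: the marked bay is at the -y end, the adjustable rest at the +y end. Between them it is flat and empty.
- bay (a point): Centre of the marked bay, on the base plate's top face (8 mm above the bench), 120 mm from the middle of the base towards -y. The bay is a flat area outlined with thin dark lines (no raised edge), 111 mm across the base (along its x) and 70 mm along it (along its y). Axes as those of the base.
- base_mid (a point): Middle of the base plate's top face, half-way between bay and rest. Axes as those of the base.
- rest: The adjustable rest: a flat aluminium platform, 70 mm across the base by 50 mm along it and 8 mm thick, on a steel column that comes out of a dark sleeve, 120 mm from the middle of the base towards +y. It is locked and does not move during the job, but its height differs from one time to the next: its top lies 30 to 74 mm above the face of the bay. Origin: centre of its top face, the face that the runway lies on. Axes as those of the base.
- runway_mid (a point): Centre, half-way up, of the wooden runway, a straight shallow channel 340 x 40 x 22 mm, about 0.25 kg (may differ by a third). It has a flat underside and two 10 mm high lips along its long sides at the top. x along its length, y across it, z up out of the open side of the channel. It starts on the bench, channel up. It can be gripped across its 40 mm width at the middle.
- plate12_mid (a point): Centre, half-way up, of the 12 mm thick spacer plate: an aluminium block 90 x 50 x 12 mm (x, y, z), flat on both faces, about 0.15 kg (may differ by a third). It starts flat on the bench. The four plates (12, 20, 28 and 44 mm) differ only in thickness. It can be gripped across its 50 mm width.
- plate20_mid (a point): Centre, half-way up, of the 20 mm thick spacer plate: an aluminium block 90 x 50 x 20 mm (x, y, z), flat on both faces, about 0.24 kg (may differ by a third). It starts flat on the bench. The four plates (12, 20, 28 and 44 mm) differ only in thickness. It can be gripped across its 50 mm width.
- plate28_mid (a point): Centre, half-way up, of the 28 mm thick spacer plate: an aluminium block 90 x 50 x 28 mm (x, y, z), flat on both faces, about 0.34 kg (may differ by a third). It starts flat on the bench. The four plates (12, 20, 28 and 44 mm) differ only in thickness. It can be gripped across its 50 mm width.
- plate44_mid (a point): Centre, half-way up, of the 44 mm thick spacer plate: an aluminium block 90 x 50 x 44 mm (x, y, z), flat on both faces, about 0.53 kg (may differ by a third). It starts flat on the bench. The four plates (12, 20, 28 and 44 mm) differ only in thickness. It can be gripped across its 50 mm width.
- tile_mid (a point): Bystander: white ceramic spotting tile, 85 x 130 x 12 (mm), loose on the bench; the point is its centre. To be left alone.
- goggles_mid (a point): Bystander: safety goggles with blue frame, about 90 x 150 x 50 (mm), loose on the bench; the point is its centre. To be left alone.
- beaker_mid (a point): Bystander: glass beaker, 72 diameter, 95 tall (mm), loose on the bench; the point is its centre. To be left alone.
- dish_mid (a point): Bystander: glass dish, 90 diameter, 16 tall (mm), loose on the bench; the point is its centre. To be left alone.
- stopper_mid (a point): Bystander: cork stopper, 46 diameter at the top, 35 tall (mm), loose on the bench; the point is its centre. To be left alone.
Not all that is in view belongs to the job. What is shaped like the part that bears plate20_mid but blue, pink or yellow is not meant.

How it is judged:
By the outcome, as a careful person would: the job done as asked, in the order asked, and still so for the second after the job is handed in, with the robot touching nothing.
It also fails if it takes over 70 s, if anything falls off the work surface, if the arm or the gripper's body presses on something with over 40 N, if the wrist force passes 120 N, or if a joint passes its speed limit or range.

### The arm

A 6-joint arm with a two-finger parallel gripper is mounted at the origin on the work surface. World frame = base frame: x ahead of the robot, y to its left, z up, the work surface at z = 0. Lengths are in m, angles in rad, forces in N, time in s.
With the tool pointing down it reaches from about 0.375 to 0.9 m from the base axis. Payload 3.1 kg.
Tool frame: the origin (TCP) lies at the very end of the fingers, on their centre line; the grasp point (between the pads) lies 19 mm behind it (manip.grasp_offset is the distance from the TCP to the grasp point, in m); y points along the fingers, z is the direction in which the jaws open and shut, and the axes are right-handed (so a half turn about y gives the same grasp; the last joint's range is limited). The gripper opens to 85 mm and grips with 20 to 120 N. Pads are 22 mm wide; open, the fingers measure 114 mm over their backs; the gripper's body (76 mm by 85 mm) begins 54 mm behind the grasp point. The pads swing forward as they close: fully open they stand 13 mm farther back than shut.
Start: joints at [-1.526, 0.527, 1.433, -0, 1.181, -0.178], TCP at [0.138, -0.61, 0.231] pointing down, gripper open.
Joint ranges: [-3.08, 3.08], [-0.75, 2.2], [0.22, 2.44], [-1.43, 4.57], [0, 2.65], [-2.85, 2.85]. Speed limits (rad/s): [2.79, 2.79, 3.14, 3.14, 3.14, 3.14].

### API

Orientations are given as a unit quaternion [x, y, z, w].
In Python, from station import manip gives the robot as it stands.
- The arm moves only by the tool apply_moves, never from a script. Its argument "motion" is a list of rows, each a list of 5 numbers: the finger opening in mm, from 0 to 85.4, then the shift along the tool's x, y, z in units of 30 mm (1.0 is 30 mm), then the turn about the tool's y in units of 10 degrees (1.0 is 10 degrees). In form: [[fingers, x, y, z, twist], ...]. A call has 1 to 12 rows; each row is the pose to reach, as a shift and turn from the pose commanded when the call began, along the tool's axes at that moment; what a row does not reach only later rows make up. A row lasts 1/8 s, in which the tool goes at most 62.5 mm and 10.7 degrees, less where a joint would pass 70% of its speed; a pose out of reach is approached as far as the arm can. A call with a gripper value outside its range is refused whole. The fingers move at their own pace and stop on an object; "squeeze" is the grip in N (left out, the last holds). Time passes only in rows, so rows that repeat a pose let the fingers close. It gives the time, the measured TCP pose, the force and the opening at its end, in the units of the state.
- manip.sense(): the state, without advancing time (a new reading comes with each control period).
- manip.snapshot(name): name is "scene" or "top" or "wrist"; returns the picture (400x640x3 uint8, red, green, blue); there is no depth.
- manip.get_calibration(name): a dict with "intrinsics" (3x3 intrinsics, pixels), "dist_coeffs" ([k1, k2, p1, p2, k3] as OpenCV has them; the pictures are not rectified), "extrinsics" (4x4, takes a point from camera to world coordinates). Camera axes: x right, y up, looking along -z (the intrinsics and any distortion apply to the point x, -y, -z); pixel columns grow to the right and rows downward; lengths in m; the calibration is good to about 2 mm. A picture is of the moment at which its call begins: read the wrist's pose just before it. get_calibration takes no time and is no camera call; for the wrist camera it gives the pose at the moment of the call.
- manip.sign_off(): hands the job in, once; it reports no verdict.
The state is a dict: "t": time; "q": joint angles; "qd": joint speeds; "tau": joint torques, N m; "tcp_pos": TCP position; "tool_rot": TCP orientation; "force": force on the tool from outside, world axes, zero at the start; "ft_torque": the same for the moment, N m; "finger_gap": opening from 0.0 (shut) to 1.0 (fully open).
Only numpy, scipy, OpenCV 4.12 (cv2) and the standard library are available. Lean on these libraries where they do the work, as an engineer would, in place of code of your own. Each camera call takes 0.05 s, during which the arm holds its last target.

## Working session

There is one attempt and no reset: what is moved stays moved. The work goes in short steps, Python scripts to look and compute and a tool call to move; the robot and the scene stay as the last step left them, time stands still between calls to the robot, and variables do not carry over. Pictures are saved under pics/ and viewed, and the job is handed in when it is done.

Besides the shell and the picture viewer there is one more tool, called after ">>>" by a JSON object that holds its "api" and its "payload", one argument or row to a line. apply_moves: Moves the arm, as the interface text tells. Its arguments: {"type":"object","properties":{"motion":{"type":"array"},"squeeze":{"type":"number"}},"required":["motion"]}

```bash
mkdir -p pics; ls; python3 - <<'E'
from station import manip
import cv2
s=manip.sense(); print(s['t'],s['tcp_pos'],s['tool_rot'],s['finger_gap'])
for n in("scene","top","wrist"):
    c=manip.get_calibration(n); print(n,c)
    cv2.imwrite(f"pics/{n}0.png",manip.snapshot(n)[:,:,::-1])
print(manip.grasp_offset)
E
```

```text
pics
0.0 [ 0.13810287 -0.6088138   0.23031107] [-0.07854276  0.703504   -0.701944    0.07866246] 1.0000836433973606
scene {'intrinsics': array([[420.97313839,   0.        , 326.46248893],
       [  0.        , 420.97313839, 203.68080712],
       [  0.        ,   0.        ,   1.        ]]), 'dist_coeffs': array([0.01699829, 0.        , 0.        , 0.        , 0.        ]), 'extrinsics': array([[ 0.44987056, -0.51369361,  0.73057194,  1.5188911 ],
       [ 0.8929926 ,  0.24641644, -0.37662071, -0.63175585],
       [ 0.01344271,  0.8218259 ,  0.56958009,  0.88954716],
       [ 0.        ,  0.        ,  0.        ,  1.        ]])}
top {'intrinsics': array([[425.29141533,   0.        , 319.76559491],
       [  0.        , 425.29141533, 188.16286743],
       [  0.        ,   0.        ,   1.        ]]), 'dist_coeffs': array([-0.02043514,  0.        ,  0.        ,  0.        ,  0.        ]), 'extrinsics': array([[-2.78619476e-02,  9.96965455e-01, -7.26883329e-02,
         3.97392755e-01],
       [-9.99606838e-01, -2.80167244e-02, -1.11039834e-03,
        -8.99400506e-02],
       [-3.14351777e-03,  7.26288168e-02,  9.97354086e-01,
         1.45800337e+00],
       [ 0.00000000e+00,  0.00000000e+00,  0.00000000e+00,
         1.00000000e+00]])}
wrist {'intrinsics': array([[299.11957155,   0.        , 318.33706601],
       [  0.        , 299.11957155, 200.65976967],
       [  0.        ,   0.        ,   1.        ]]), 'dist_coeffs': array([-0.04930735,  0.        ,  0.        ,  0.        ,  0.        ]), 'extrinsics': array([[ 0.2204466 ,  0.92342235,  0.31415673,  0.2185942 ],
       [-0.97539744,  0.20928342,  0.0692841 , -0.59198778],
       [-0.0017693 , -0.32170112,  0.94683962,  0.37303899],
       [ 0.        ,  0.        ,  0.        ,  1.        ]])}
0.0187
```

View pics/scene0.png

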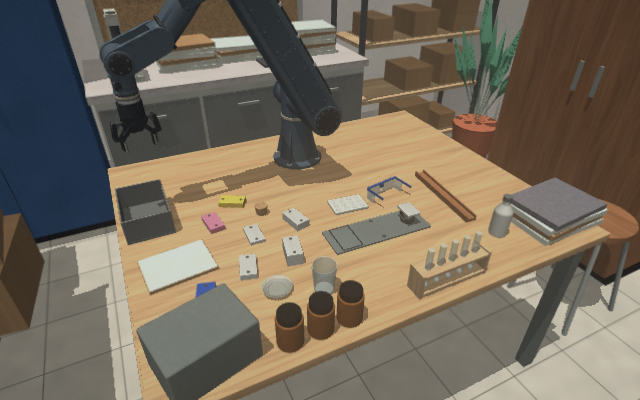

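View pics/top0.png

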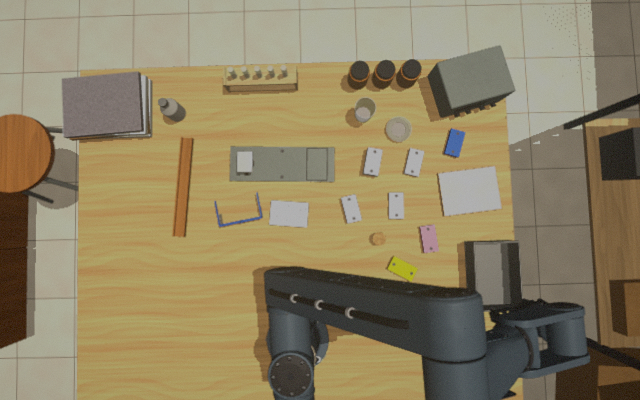

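View pics/wrist0.png

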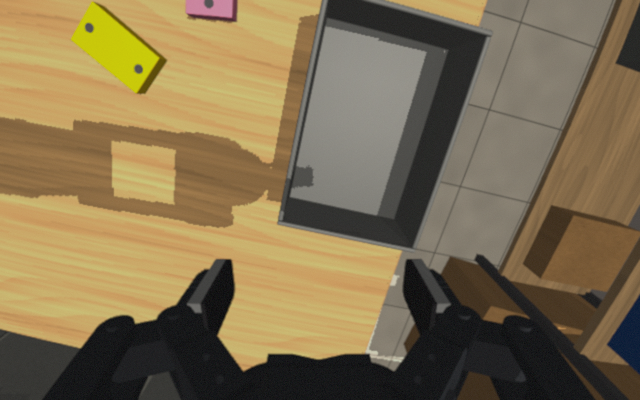

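```bash
cat > h.py <<'E'
import numpy as np, cv2
from scipy.spatial.transform import Rotation as R
def pix2ray(c,uv):
    K,d,E=c['intrinsics'],c['dist_coeffs'],c['extrinsics']
    p=cv2.undistortPoints(np.array(uv,float).reshape(-1,1,2),K,d).reshape(-1,2)
    v=np.c_[p[:,0],-p[:,1],-np.ones(len(p))]
    return E[:3,3],v@E[:3,:3].T
def onz(c,uv,z):
    o,v=pix2ray(c,uv); z=np.broadcast_to(z,len(v))
    return o+v*((z-o[2])/v[:,2])[:,None]
def proj(c,P):
    E=c['extrinsics'];P=np.atleast_2d(P)
    q=(P-E[:3,3])@E[:3,:3]; q=q*[1,-1,-1]
    return cv2.projectPoints(q,np.zeros(3),np.zeros(3),c['intrinsics'],c['dist_coeffs'])[0].reshape(-1,2)
E
python3 - <<'E'
import cv2
from station import manip
import sys; sys.path.insert(0,'.')
from h import *
a=cv2.imread('pics/top0.png'); cv2.imwrite('pics/topz.png',cv2.resize(a[125:260,220:440],None,fx=3.6,fy=3.6,interpolation=cv2.INTER_CUBIC))
a=cv2.imread('pics/scene0.png'); cv2.imwrite('pics/scenez.png',cv2.resize(a[170:300,220:440],None,fx=3.6,fy=3.6,interpolation=cv2.INTER_CUBIC))
c=manip.get_calibration('top')
for n,p in dict(p1=(373,161),p2=(414,162),p3=(351,209),p4=(396,206),rest=(245,162),bay=(317,164),runA=(186,138),runB=(180,236)).items(): print(n,onz(c,[p],0.02).round(3))
E
```

```text
p1 [[ 0.59  -0.272  0.02 ]]
p2 [[ 0.583 -0.412  0.02 ]]
p3 [[ 0.429 -0.192  0.02 ]]
p4 [[ 0.435 -0.344  0.02 ]]
rest [[0.599 0.164 0.02 ]]
bay [[ 0.585 -0.081  0.02 ]]
runA [[0.688 0.366 0.02 ]]
runB [[0.354 0.388 0.02 ]]
```

View pics/topz.png

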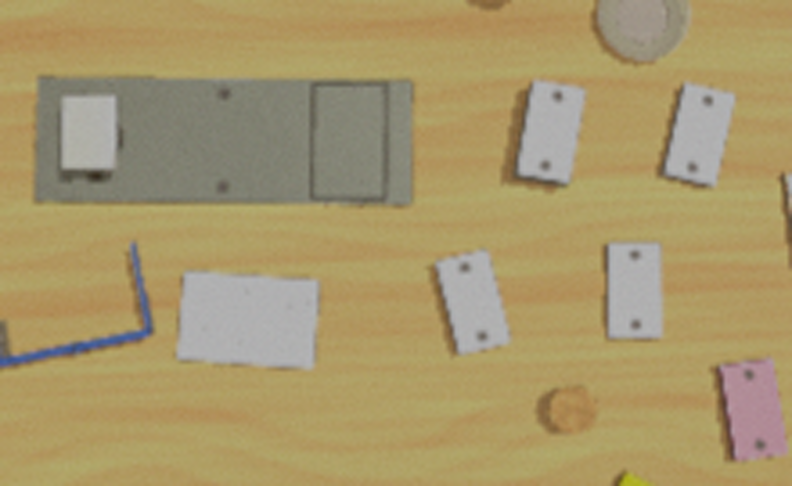

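View pics/scenez.png

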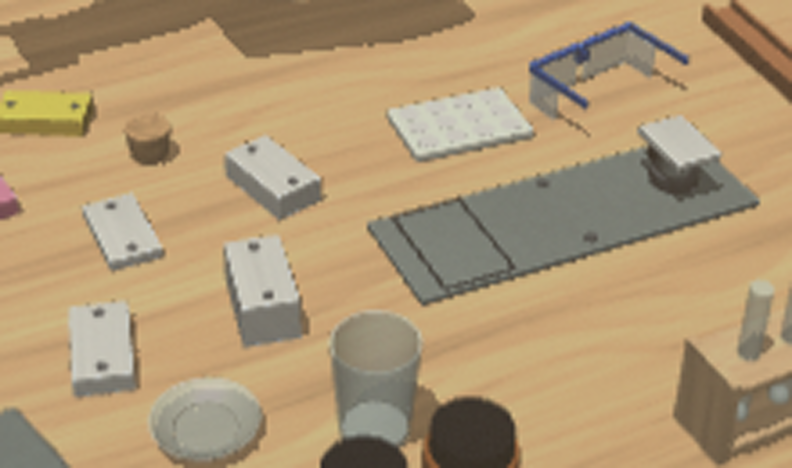

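```bash
cat >> h.py <<'E'
def state(manip):
    s=manip.sense(); M=R.from_quat(s['tool_rot']).as_matrix()
    return s,np.array(s['tcp_pos']),M
def plan(manip,targets,jaw=None):
    """targets: list of xyz; jaw: desired jaw direction angle (deg, world xy, mod 180)"""
    s,p,M=state(manip)
    tw=0
    if jaw is not None:
        d=np.array([np.cos(np.radians(jaw)),np.sin(np.radians(jaw)),0])
        best=None
        # rot about y by a: z' = M@Ry(a)@ez
        l=M.T@d; a=np.degrees(np.arctan2(l[0],l[2])); a=(a+90)%180-90
        tw=a
    print('t',round(s['t'],2),'tcp',p.round(4),'jaw',round(np.degrees(np.arctan2(M[1,2],M[0,2])),2),'q6',round(s['q'][5],2),'gap',round(s['finger_gap'],3))
    for t in targets:
        print(t,'->',((M.T@(np.array(t)-p))/0.03).round(3),'twist',round(tw/10,3))
E
python3 - <<'E'
import sys; sys.path.insert(0,'.')
from h import *
from station import manip
s,p,M=state(manip); print(M.round(3)); print(s['force'],s['q'])
for i in range(3): print(manip.sense()['tcp_pos'])
plan(manip,[(0.45,0.05,0.25),(0.40,-0.05,0.25),(0.5,-0.25,.25)],90)
E
```

```text
[[-0.975 -0.     0.221]
 [-0.221  0.002 -0.975]
 [-0.    -1.    -0.002]]
[-0.06284342  0.38131475  0.02607813] [-1.52652364e+00  5.28256895e-01  1.43364375e+00 -2.96206691e-05
  1.18140963e+00 -1.78491451e-01]
[ 0.13807915 -0.60897097  0.23054442]
[ 0.13807915 -0.60897097  0.23054442]
[ 0.13807915 -0.60897097  0.23054442]
t 0.15 tcp [ 0.1381 -0.609   0.2305] jaw -77.24 q6 -0.18 gap 0.999
(0.45, 0.05, 0.25) -> [-14.994  -0.612 -19.127] twist 1.276
(0.4, -0.05, 0.25) -> [-12.632  -0.617 -16.244] twist 1.276
(0.5, -0.25, 0.25) -> [-14.41   -0.629  -9.006] twist 1.276
```

```bash
python3 - <<'E'
import sys; sys.path.insert(0,'.')
from h import *
from station import manip
plan(manip,[(0.43,-0.25,0.30)],90)
E
```

```text
t 0.15 tcp [ 0.1381 -0.609   0.2305] jaw -77.24 q6 -0.18 gap 0.999
(0.43, -0.25, 0.3) -> [-12.135  -2.296  -9.524] twist 1.276
```

>>> {"api": "apply_moves", "payload": {
  "motion": [
    [0,-1.5,-0.4,-1.2,0.2],
    [0,-3,-0.8,-2.4,0.4],
    [0,-4.5,-1.2,-3.6,0.6],
    [0,-6,-1.5,-4.8,0.8],
    [0,-7.5,-1.8,-6,1],
    [0,-9,-2.1,-7.2,1.2],
    [0,-10.5,-2.3,-8.4,1.28],
    [0,-12.1,-2.3,-9.5,1.28],
    [0,-12.1,-2.3,-9.5,1.28],
    [0,-12.1,-2.3,-9.5,1.28]
  ]
}}

```text
t: 1.4
tcp_pos: [0.4289, -0.2513, 0.3001]
tool_rot: [0.0, -0.707, 0.707, 0.0]
force: [-0.4, -0.3, -0.6]
finger_gap: -0.0
```

```bash
python3 - <<'E'
import sys; sys.path.insert(0,'.')
from h import *
from station import manip
c=manip.get_calibration('wrist'); np.save('w1.npy',c,allow_pickle=True)
cv2.imwrite('pics/w1.png',manip.snapshot('wrist')[:,:,::-1])
plan(manip,[(0.5,0.08,0.28)],90)
print(manip.sense()['qd'])
E
```

```text
t 1.45 tcp [ 0.4286 -0.2519  0.3001] jaw -90.06 q6 0.82 gap -0.003
(0.5, 0.08, 0.28) -> [ -2.367   0.667 -11.066] twist -0.006
[-0.0233909   0.00114444 -0.00112794  0.00355016 -0.00026521  0.0017402 ]
```

View pics/w1.png

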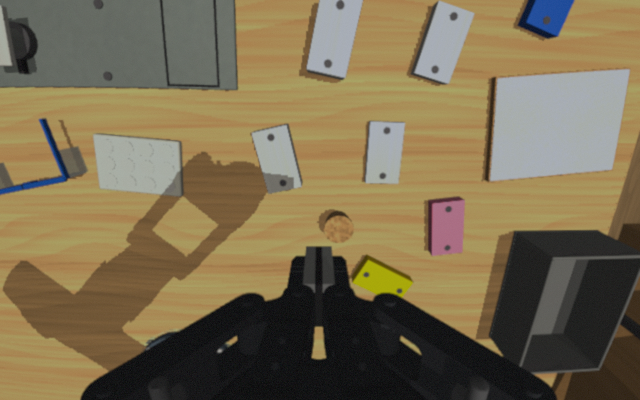

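>>> {"api": "apply_moves", "payload": {
  "motion": [
    [0,-0.9,0.4,-1.5,0],
    [0,-1.8,0.8,-3,0],
    [0,-2.7,1.2,-4.5,0],
    [0,-3.6,1.6,-6,0],
    [0,-4.5,2,-7.5,0],
    [0,-5.4,2.4,-9,0],
    [0,-6.2,2.7,-10.2,0],
    [0,-6.2,2.7,-10.2,0],
    [0,-6.2,2.7,-10.2,0]
  ]
}}

```text
t: 2.58
tcp_pos: [0.615, 0.0527, 0.2189]
tool_rot: [-0.0, -0.707, 0.707, 0.001]
force: [-0.6, 0.0, 0.4]
finger_gap: 0.002
```

```bash
python3 - <<'E'
import sys; sys.path.insert(0,'.')
from h import *
from station import manip
c=manip.get_calibration('wrist'); np.save('w2.npy',c,allow_pickle=True)
cv2.imwrite('pics/w2.png',manip.snapshot('wrist')[:,:,::-1])
plan(manip,[(0.595,0.163,0.15)],90)
print(manip.sense()['force'])
E
```

```text
t 2.62 tcp [0.6149 0.0525 0.2193] jaw -90.17 q6 1.48 gap 0.001
(0.595, 0.163, 0.15) -> [ 0.673  2.308 -3.682] twist -0.017
[-0.35435233  0.17645146  0.27901629]
```

View pics/w2.png

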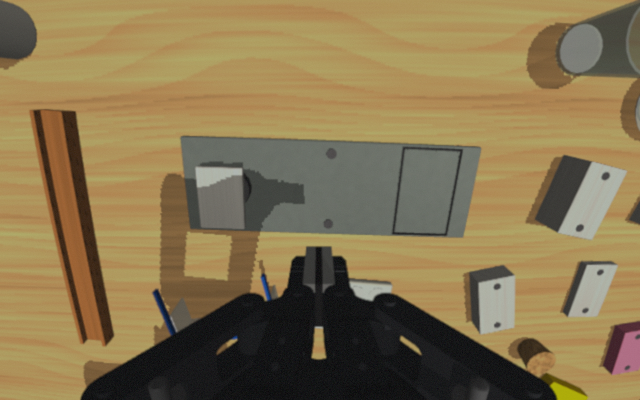

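```bash
python3 - <<'E'
import cv2
a=cv2.imread('pics/w2.png'); cv2.imwrite('pics/w2z.png',cv2.resize(a[130:245,170:290],None,fx=5,fy=5,interpolation=cv2.INTER_CUBIC))
cv2.imwrite('pics/w2y.png',cv2.resize(a[130:245,380:500],None,fx=5,fy=5,interpolation=cv2.INTER_CUBIC))
E
```

```text
(no output)
```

View pics/w2z.png

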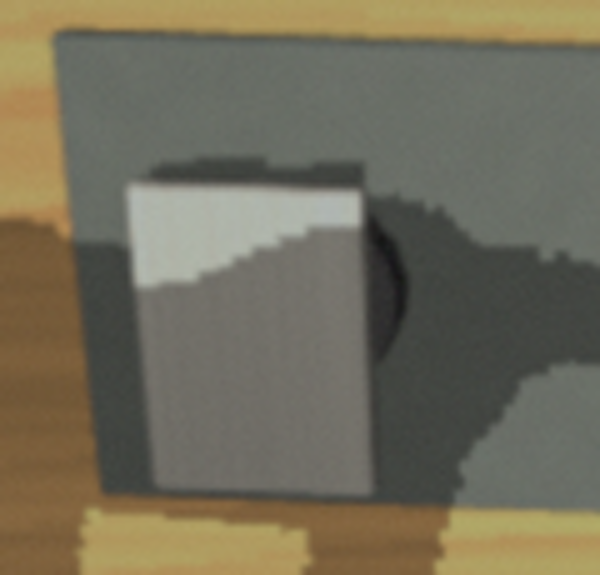

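View pics/w2y.png

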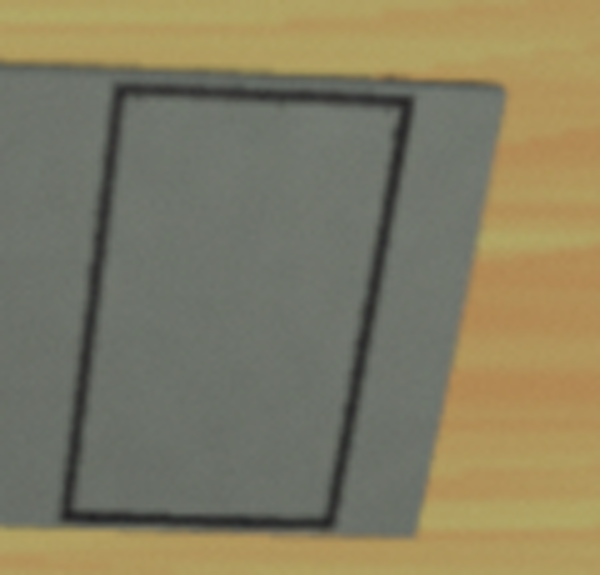

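```bash
python3 - <<'E'
import sys; sys.path.insert(0,'.')
from h import *
from scipy.optimize import least_squares
c=np.load('w2.npy',allow_pickle=True).item()
f=lambda L,ox:[( (x+.5)/5-.5+ox,(y+.5)/5-.5+130) for x,y in L]
B=f([(57,33),(102,492)],170)+f([(503,90),(415,537)],380)
Re=f([(128,184),(362,189),(374,494),(153,487)],170)
Ba=f([(117,91),(409,101),(332,522),(67,518)],380)
bl=np.array([(60,180,8),(-60,180,8),(60,-180,8),(-60,-180,8)])/1e3
rl=np.array([(35,145,0),(35,95,0),(-35,95,0),(-35,145,0)])/1e3
al=np.array([(55.5,-85,8),(55.5,-155,8),(-55.5,-155,8),(-55.5,-85,8)])/1e3
uv=np.array(B+Re+Ba)
def model(p):
    h=p[3]; L=np.r_[bl,rl+[0,0,.008+h],al]
    W=R.from_euler('z',p[2]).apply(L)+[p[0],p[1],0]
    cc=dict(c);E=c['extrinsics'].copy();E[:3,:3]=R.from_rotvec(p[4:7]).as_matrix()@E[:3,:3];E[:3,3]+=p[7:10];cc['extrinsics']=E
    return proj(cc,W)-uv
for sp in(0.001,0.002):
    r=least_squares(lambda p:np.r_[model(p).ravel()/0.4,p[4:7]/0.005,p[7:10]/sp],[.59,.04,0,.05]+[0]*6)
    print(r.x.round(4),np.abs(model(r.x)).max(), 'sd h',np.sqrt(np.linalg.inv(r.jac.T@r.jac)[3,3]))
print(model(r.x).round(2).tolist())
E
```

```text
[ 0.592   0.039  -0.0395  0.0493  0.0042 -0.0028 -0.      0.      0.
  0.0024] 1.3332014635162182 sd h 0.0007973824452494944
[ 0.5927  0.0391 -0.0394  0.0498  0.0044 -0.0052  0.      0.     -0.
  0.003 ] 1.1886488934657677 sd h 0.0008242805834979643
[[-0.47, -0.53], [0.29, 0.45], [1.19, -0.45], [0.23, 0.85], [-0.27, -0.37], [0.12, 0.19], [0.49, 0.49], [0.56, 0.2], [0.1, -0.43], [-0.85, 0.13], [-0.98, 0.21], [-0.53, -0.65]]
```

```bash
python3 - <<'E'
import sys; sys.path.insert(0,'.')
from h import *
from station import manip
plan(manip,[(0.597,0.159,0.066)],90)
E
```

```text
t 2.62 tcp [0.6149 0.0525 0.2193] jaw -90.17 q6 1.48 gap 0.001
(0.597, 0.159, 0.066) -> [ 0.604  5.108 -3.55 ] twist -0.017
```

>>> {"api": "apply_moves", "payload": {
  "motion": [
    [0,0.2,1,-1.2,0],
    [0,0.4,2,-2.4,0],
    [0,0.6,3.2,-3.5,0],
    [0,0.6,4.5,-3.5,0],
    [0,0.6,5.1,-3.5,0],
    [0,0.6,5.1,-3.5,0],
    [0,0.6,5.1,-3.5,0]
  ]
}}

```text
t: 3.5
tcp_pos: [0.5989, 0.1586, 0.0679]
tool_rot: [0.002, 0.707, -0.707, 0.0]
force: [0.4, -0.0, -0.3]
finger_gap: -0.001
```

>>> {"api": "apply_moves", "payload": {
  "motion": [
    [0,0,0.1,0,0],
    [0,0,0.2,0,0],
    [0,0,0.2,0,0]
  ]
}}

```text
t: 3.88
tcp_pos: [0.5974, 0.1595, 0.0604]
tool_rot: [0.0, 0.707, -0.707, -0.0]
force: [-0.8, 0.7, -0.4]
finger_gap: 0.002
```

>>> {"api": "apply_moves", "payload": {
  "motion": [
    [0,0,0.04,0,0],
    [0,0,0.08,0,0]
  ]
}}

```text
t: 4.12
tcp_pos: [0.5974, 0.1596, 0.0579]
tool_rot: [0.0, 0.707, -0.707, -0.0]
force: [0.8, 0.7, 0.7]
finger_gap: 0.004
```

>>> {"api": "apply_moves", "payload": {
  "motion": [
    [0,0,0.04,0,0],
    [0,0,0.08,0,0]
  ]
}}

```text
t: 4.38
tcp_pos: [0.5974, 0.1596, 0.0567]
tool_rot: [-0.0, -0.707, 0.707, 0.0]
force: [-3.7, -0.5, 13.2]
finger_gap: -0.005
```

```bash
python3 - <<'E'
import cv2
a=cv2.imread('pics/w1.png'); cv2.imwrite('pics/w1z.png',cv2.resize(a[110:200,240:320],None,fx=6,fy=6,interpolation=cv2.INTER_CUBIC))
cv2.imwrite('pics/w1y.png',cv2.resize(a[0:95,400:490],None,fx=6,fy=6,interpolation=cv2.INTER_CUBIC))
E
```

```text
(no output)
```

View pics/w1z.png

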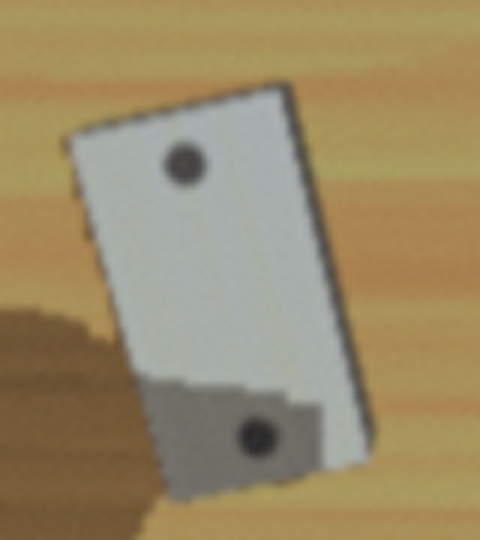

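View pics/w1y.png

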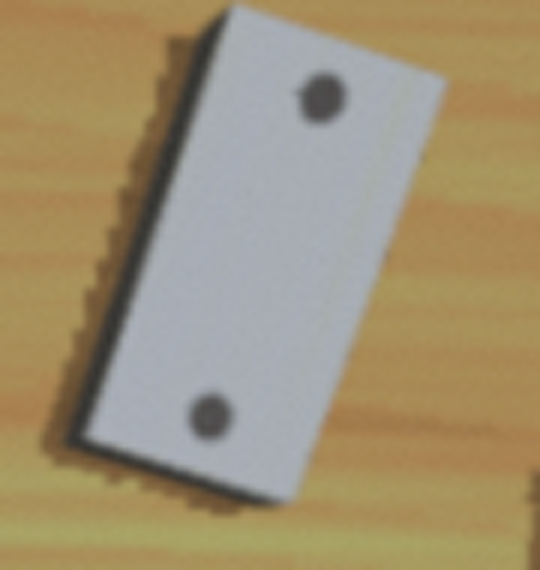

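```bash
cat >> h.py <<'E'
from scipy.optimize import least_squares
def fitrect(c,uv,dims,z0,x0,fixz=True,zsd=.02):
    """corners in order (+l,+w),(+l,-w),(-l,-w),(-l,+w); returns x,y,yaw,z"""
    l,w=dims[0]/2,dims[1]/2
    L=np.array([(l,w,0),(l,-w,0),(-l,-w,0),(-l,w,0)]);uv=np.array(uv)
    m=lambda p:proj(c,R.from_euler('z',p[2]).apply(L)+[p[0],p[1],p[3]])-uv
    r=least_squares(lambda p:np.r_[m(p).ravel()/.4,(p[3]-z0)/(1e-5 if fixz else zsd)],list(x0)+[z0])
    return r.x,np.abs(m(r.x)).max()
def un(L,f,ox,oy): return [((x+.5)/f-.5+ox,(y+.5)/f-.5+oy) for x,y in L]
E
python3 - <<'E'
import sys; sys.path.insert(0,'.')
from h import *
from station import manip
c=np.load('w1.npy',allow_pickle=True).item()
A=un([(69,138),(287,86),(372,460),(172,502)],6,240,110)
B=un([(233,5),(447,78),(295,502),(82,437)],6,400,0)
sc=manip.get_calibration('scene'); tc=manip.get_calibration('top')
for uv,x,t in((A,(.43,-.19,0.2),.028),(B,(.58,-.41,-.2),.020)):
    for fz in(True,False):
        p,e=fitrect(c,uv,(.09,.05),t,x,fz); print(p.round(4),np.degrees(p[2]).round(1),e.round(2))
E
```

```text
[ 0.4305 -0.1949  0.2093  0.028 ] 12.0 0.63
[ 0.4301 -0.1946  0.2094  0.0261] 12.0 0.59
[ 0.5825 -0.4142 -0.2665  0.02  ] -15.3 0.86
[ 0.5834 -0.4161 -0.2666  0.015 ] -15.3 0.7
```

```bash
python3 - <<'E'
import sys; sys.path.insert(0,'.')
from h import *
from station import manip
plan(manip,[(0.597,.159,.13),(0.4305,-0.195,0.13),(0.4305,-0.195,0.08)],102)
E
```

```text
t 4.38 tcp [0.5974 0.1596 0.0567] jaw -90.03 q6 1.65 gap -0.005
(0.597, 0.159, 0.13) -> [ 0.014 -2.442  0.02 ] twist -1.203
(0.4305, -0.195, 0.13) -> [ 5.559 -2.441 11.823] twist -1.203
(0.4305, -0.195, 0.08) -> [ 5.559 -0.775 11.823] twist -1.203
```

>>> {"api": "apply_moves", "payload": {
  "motion": [
    [0,0,-1.2,0,0],
    [0,0.5,-2.2,1,0],
    [20,1.2,-2.4,2.6,0],
    [50,2,-2.4,4.3,0],
    [75,2.8,-2.4,6,-0.3],
    [75,3.6,-2.4,7.7,-0.6],
    [75,4.4,-2.4,9.4,-0.9],
    [75,5.2,-2,11,-1.2],
    [75,5.56,-1.4,11.82,-1.2],
    [75,5.56,-1.4,11.82,-1.2],
    [75,5.56,-1.4,11.82,-1.2]
  ]
}}

```text
t: 5.75
tcp_pos: [0.4306, -0.1945, 0.0977]
tool_rot: [-0.074, 0.703, -0.703, 0.074]
force: [1.5, 0.3, -0.4]
finger_gap: 0.875
```

```bash
python3 - <<'E'
import sys; sys.path.insert(0,'.')
from h import *
from station import manip
c=manip.get_calibration('wrist'); np.save('w3.npy',c,allow_pickle=True)
cv2.imwrite('pics/w3.png',manip.snapshot('wrist')[:,:,::-1])
plan(manip,[(0.4305,-0.195,0.004)],102)
print(manip.sense()['force'])
E
```

```text
t 5.8 tcp [ 0.4309 -0.1942  0.0979] jaw -77.98 q6 0.7 gap 0.88
(0.4305, -0.195, 0.004) -> [0.019 3.13  0.023] twist 0.002
[-0.2294308   0.24434205 -0.52485947]
```

View pics/w3.png

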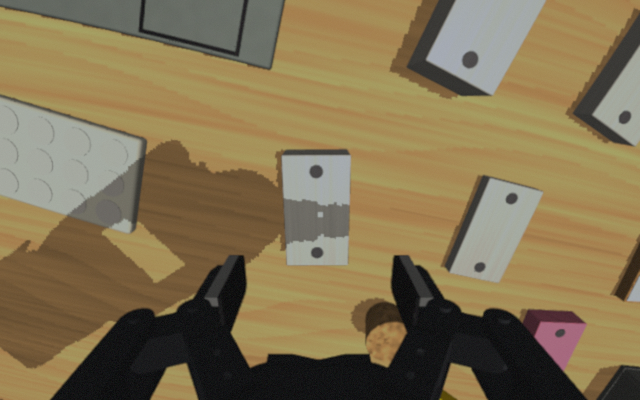

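```bash
python3 - <<'E'
import sys; sys.path.insert(0,'.')
from h import *
from station import manip
c=np.load('w3.npy',allow_pickle=True).item()
uv=[(282.5,155.5),(350,154.5),(348.5,264),(287.5,265)]
for fz in(True,False): print(fitrect(c,uv,(.09,.05),.028,(.43,-.195,.2),fz))
E
```

```text
(array([ 0.43048306, -0.19461455,  0.22252184,  0.02799933]), np.float64(1.3193516542296493))
(array([ 0.42949321, -0.19480942,  0.22254698,  0.02494648]), np.float64(0.789572665968592))
```

>>> {"api": "apply_moves", "payload": {
  "motion": [
    [75,0,1.2,0,0],
    [75,0,2.4,0,0],
    [75,0,3.1,0,0],
    [75,0,3.1,0,0],
    [40,0,3.1,0,0],
    [40,0,3.1,0,0],
    [40,0,3.1,0,0],
    [40,0,3.1,0,0]
  ],
  "squeeze": 60
}}

```text
t: 6.8
tcp_pos: [0.431, -0.1947, 0.0059]
tool_rot: [0.073, -0.703, 0.704, -0.074]
force: [1.1, 4.4, 7.6]
finger_gap: 0.572
```

```bash
python3 - <<'E'
import sys; sys.path.insert(0,'.')
from h import *
from station import manip
by=-0.0395
plan(manip,[(0.4305,-0.195,0.09),(0.5873,-0.081,0.09),(0.5873,-0.081,0.025)],90+np.degrees(by))
print(manip.sense()['force'])
E
```

```text
t 6.8 tcp [ 0.431  -0.1947  0.0059] jaw -78.02 q6 0.7 gap 0.572
(0.4305, -0.195, 0.09) -> [ 0.015 -2.804  0.008] twist 1.424
(0.5873, -0.081, 0.09) -> [-5.887 -2.798 -2.625] twist 1.424
(0.5873, -0.081, 0.025) -> [-5.884 -0.631 -2.627] twist 1.424
[1.10975964 4.40762994 7.63436862]
```

>>> {"api": "apply_moves", "payload": {
  "motion": [
    [40,0,-0.8,0,0],
    [40,0,-2,0,0],
    [40,-1.2,-2.6,-0.5,0.3],
    [40,-2.6,-2.6,-1.1,0.7],
    [40,-4,-2.4,-1.8,1.1],
    [40,-5.2,-1.7,-2.4,1.42],
    [40,-5.9,-1,-2.63,1.42],
    [40,-5.9,-0.8,-2.63,1.42],
    [40,-5.9,-0.8,-2.63,1.42],
    [40,-5.9,-0.8,-2.63,1.42]
  ]
}}

```text
t: 8.05
tcp_pos: [0.5866, -0.0818, 0.0291]
tool_rot: [-0.014, -0.707, 0.707, 0.014]
force: [-0.6, 0.3, -3.5]
finger_gap: 0.574
```

```bash
python3 - <<'E'
import sys; sys.path.insert(0,'.')
from h import *
from station import manip
c=manip.get_calibration('wrist'); np.save('w4.npy',c,allow_pickle=True)
cv2.imwrite('pics/w4.png',manip.snapshot('wrist')[:,:,::-1])
plan(manip,[(0.5873,-0.081,0.014)],90-2.26)
print(manip.sense()['force'])
E
```

```text
t 8.1 tcp [ 0.5868 -0.0819  0.0293] jaw -92.3 q6 1.28 gap 0.571
(0.5873, -0.081, 0.014) -> [-0.014  0.509 -0.03 ] twist -0.004
[ 0.69706772  0.56182151 -3.68129115]
```

View pics/w4.png

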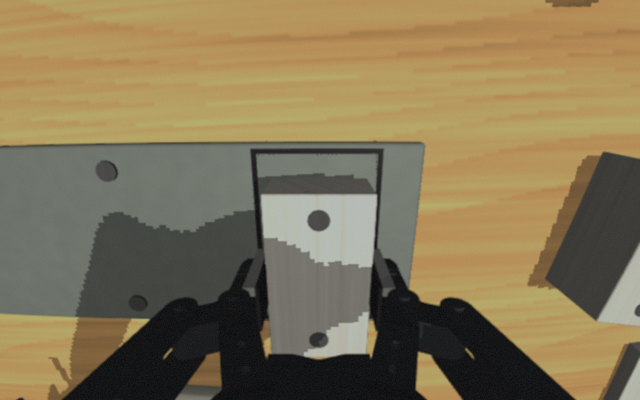

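```bash
python3 - <<'E'
import sys; sys.path.insert(0,'.')
from h import *
c=np.load('w4.npy',allow_pickle=True).item()
b=onz(c,[(253.5,151.5),(380.5,152.5)],.008); p=onz(c,[(261,194),(377,194)],.0514); e=onz(c,[(424,143)],.008)
print(b.round(4),p.round(4),e.round(4))
for q,n in((b,.0555),(p,.045)):
    m=q.mean(0);d=q[1]-q[0];y=np.arctan2(d[0],-d[1]);print(m, np.degrees(y), np.linalg.norm(d), 'centre',m[:2]-n*np.array([np.cos(-y),np.sin(-y)]))
E
```

```text
[[ 0.6434 -0.0496  0.008 ]
 [ 0.64   -0.1193  0.008 ]] [[ 0.6321 -0.0605  0.0514]
 [ 0.6301 -0.1094  0.0514]] [[ 0.6443 -0.143   0.008 ]]
[ 0.64166455 -0.08440692  0.008     ] -2.786951078033432 0.06978952717022271 centre [ 0.58623019 -0.08710545]
[ 0.63112445 -0.08495652  0.0514    ] -2.334277855229515 0.048988159503272705 centre [ 0.5861618  -0.08678935]
```

>>> {"api": "apply_moves", "payload": {
  "motion": [
    [40,0,0.25,-0.03,0],
    [40,0,0.45,-0.03,0],
    [40,0,0.52,-0.03,0],
    [40,0,0.52,-0.03,0],
    [75,0,0.52,-0.03,0],
    [75,0,0.52,-0.03,0],
    [75,0,0.52,-0.03,0],
    [75,0,-0.3,-0.03,0],
    [75,0,-1.5,-0.03,0],
    [75,0,-2.5,-0.03,0]
  ]
}}

```text
t: 9.35
tcp_pos: [0.5874, -0.0802, 0.1045]
tool_rot: [-0.014, -0.707, 0.707, 0.014]
force: [-0.3, 0.3, -0.4]
finger_gap: 0.88
```

```bash
python3 - <<'E'
import sys; sys.path.insert(0,'.')
from h import *
from station import manip
c=manip.get_calibration('wrist'); np.save('w5.npy',c,allow_pickle=True)
cv2.imwrite('pics/w5.png',manip.snapshot('wrist')[:,:,::-1])
plan(manip,[(0.5825,-0.415,0.11)],90-15.3)
E
```

```text
t 9.4 tcp [ 0.5898 -0.0808  0.1083] jaw -92.22 q6 1.29 gap 0.878
(0.5825, -0.415, 0.11) -> [-0.189 -0.032 11.14 ] twist 1.308
```

View pics/w5.png

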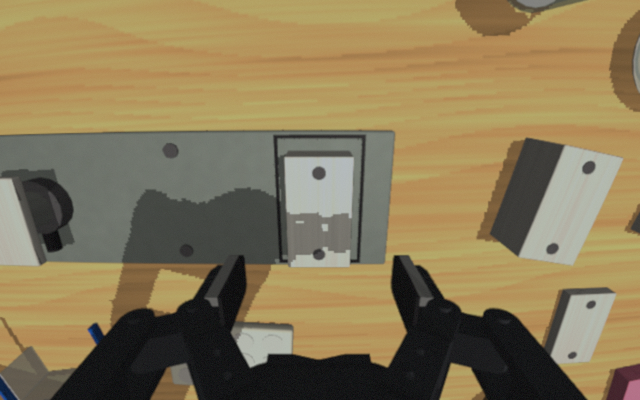

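```bash
python3 - <<'E'
import sys; sys.path.insert(0,'.')
from h import *
c=np.load('w5.npy',allow_pickle=True).item()
print(fitrect(c,[(276,137),(363.5,138),(359.5,261.5),(282,261.5)],(.111,.07),.008,(.587,-.08,0)))
print(fitrect(c,[(285,157),(354,156),(350,266),(290,266.5)],(.09,.05),.036,(.587,-.08,0)))
a=cv2.imread('pics/w5.png'); cv2.imwrite('pics/w5z.png',cv2.resize(a[125:275,265:400],None,fx=4,fy=4,interpolation=cv2.INTER_CUBIC))
E
```

```text
(array([ 0.58575092, -0.08292264, -0.03438533,  0.00799997]), np.float64(0.8233164687669046))
(array([ 0.58660371, -0.08241496, -0.03223441,  0.03599935]), np.float64(1.015076703324155))
```

View pics/w5z.png

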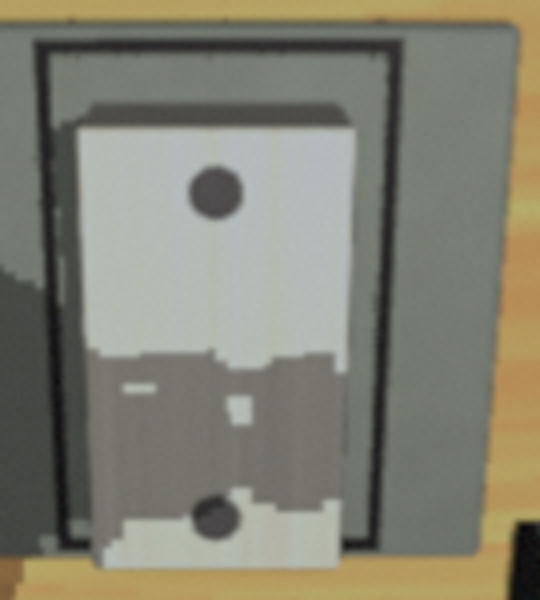

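>>> {"api": "apply_moves", "payload": {
  "motion": [
    [75,0,0,1.5,0],
    [75,0,0,3.2,0.2],
    [75,0,0,4.9,0.4],
    [75,-0.1,0,6.6,0.7],
    [75,-0.1,0,8.3,1],
    [75,-0.2,0,10,1.31],
    [75,-0.2,0.2,11.1,1.31],
    [75,-0.2,0.5,11.14,1.31],
    [75,-0.2,0.5,11.14,1.31],
    [75,-0.2,0.5,11.14,1.31]
  ]
}}

```text
t: 10.65
tcp_pos: [0.5803, -0.4124, 0.0882]
tool_rot: [0.093, 0.701, -0.7, -0.094]
force: [1.0, 0.5, -1.4]
finger_gap: 0.878
```

```bash
python3 - <<'E'
import sys; sys.path.insert(0,'.')
from h import *
from station import manip
c=manip.get_calibration('wrist'); np.save('w6.npy',c,allow_pickle=True)
cv2.imwrite('pics/w6.png',manip.snapshot('wrist')[:,:,::-1])
plan(manip,[(0.5825,-0.415,0.005)],90-15.3)
E
```

```text
t 10.7 tcp [ 0.5806 -0.4126  0.0886] jaw -105.24 q6 1.06 gap 0.876
(0.5825, -0.415, 0.005) -> [-0.084  2.787  0.061] twist 0.006
```

View pics/w6.png

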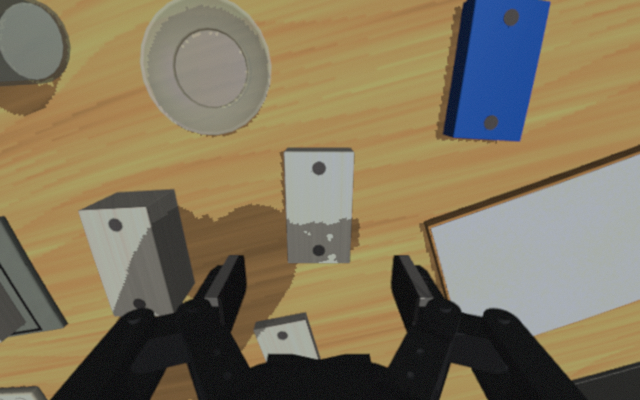

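```bash
python3 - <<'E'
import sys; sys.path.insert(0,'.')
from h import *
from station import manip
c=np.load('w6.npy',allow_pickle=True).item()
for fz in(True,False):
  p,e=fitrect(c,[(284.5,151.5),(354,150.5),(350,262.5),(289,262.5)],(.09,.05),.02,(.58,-.41,-.27),fz); print(p,np.degrees(p[2]),e)
plan(manip,[tuple(p[:2])+(.004,)],90+np.degrees(p[2]))
E
```

```text
[ 0.58296218 -0.41509741 -0.2620266   0.01999954] -15.013018096829088 0.7623711541605758
[ 0.58234723 -0.41493584 -0.26203059  0.01800959] -15.013247142895922 0.5390102135679342
t 10.7 tcp [ 0.5806 -0.4126  0.0886] jaw -105.24 q6 1.06 gap 0.876
(np.float64(0.5823472272612501), np.float64(-0.4149358374455273), 0.004) -> [-0.079  2.82   0.06 ] twist -0.022
```

>>> {"api": "apply_moves", "payload": {
  "motion": [
    [75,-0.08,1.2,0.05,-0.02],
    [75,-0.08,2.3,0.05,-0.02],
    [75,-0.08,2.8,0.05,-0.02],
    [75,-0.08,2.8,0.05,-0.02],
    [40,-0.08,2.8,0.05,-0.02],
    [40,-0.08,2.8,0.05,-0.02],
    [40,-0.08,2.8,0.05,-0.02],
    [40,-0.08,2.8,0.05,-0.02]
  ],
  "squeeze": 60
}}

```text
t: 11.7
tcp_pos: [0.5834, -0.4173, 0.0068]
tool_rot: [-0.094, -0.7, 0.702, 0.092]
force: [0.5, 0.8, 6.7]
finger_gap: 0.563
```

```bash
python3 - <<'E'
import sys; sys.path.insert(0,'.')
from h import *
from station import manip
plan(manip,[(0.583,-0.415,0.1),(0.587,-0.0805,0.1),(0.587,-0.0805,0.06)],90-2.2)
print(manip.sense()['force'])
E
```

```text
t 11.7 tcp [ 0.5834 -0.4173  0.0068] jaw -105.14 q6 1.06 gap 0.563
(0.583, -0.415, 0.1) -> [ 0.022 -3.106 -0.067] twist -1.294
(0.587, -0.0805, 0.1) -> [  2.805  -3.131 -10.865] twist -1.294
(0.587, -0.0805, 0.06) -> [  2.809  -1.798 -10.867] twist -1.294
[0.53329545 0.81951115 6.66523524]
```

>>> {"api": "apply_moves", "payload": {
  "motion": [
    [40,0,-0.8,0,0],
    [40,0,-2.2,0,0],
    [40,0.2,-3.2,-1,-0.1],
    [40,0.6,-3.2,-2.6,-0.3],
    [40,1,-3.2,-4.3,-0.5],
    [40,1.4,-3.2,-6,-0.8],
    [40,1.9,-3.2,-7.7,-1.1],
    [40,2.4,-3.2,-9.3,-1.29],
    [40,2.8,-2.7,-10.7,-1.29],
    [40,2.8,-2.1,-10.86,-1.29],
    [40,2.8,-2.1,-10.86,-1.29],
    [40,2.8,-2.1,-10.86,-1.29]
  ]
}}

```text
t: 13.2
tcp_pos: [0.5869, -0.0815, 0.0681]
tool_rot: [-0.015, -0.707, 0.707, 0.014]
force: [0.6, 0.3, -3.1]
finger_gap: 0.566
```

```bash
python3 - <<'E'
import sys; sys.path.insert(0,'.')
from h import *
from station import manip
c=manip.get_calibration('wrist'); np.save('w7.npy',c,allow_pickle=True)
im=manip.snapshot('wrist')[:,:,::-1]
cv2.imwrite('pics/w7.png',im)
cv2.imwrite('pics/w7z.png',cv2.resize(im[130:370,230:430],None,fx=2.5,fy=2.5,interpolation=cv2.INTER_CUBIC))
plan(manip,[(0.587,-0.0805,0.0435)],90-2.2)
print(manip.sense()['force'])
E
```

```text
t 13.25 tcp [ 0.5869 -0.0816  0.0682] jaw -92.33 q6 1.29 gap 0.566
(0.587, -0.0805, 0.0435) -> [ 0.001  0.824 -0.039] twist -0.013
[ 0.10751076  0.4370552  -2.62023569]
```

View pics/w7z.png

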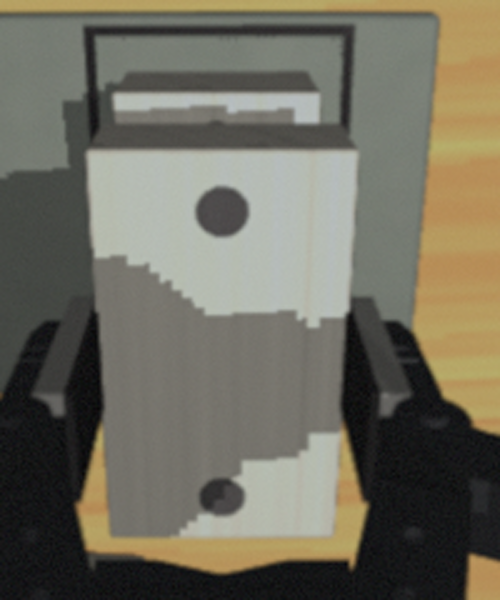

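```bash
python3 - <<'E'
import sys; sys.path.insert(0,'.')
from h import *
c=np.load('w7.npy',allow_pickle=True).item()
for L,z,n in(([(88,150),(357,150)],.0814,.045),([(113,93),(320,93)],.036,.045),([(87,31),(351,31)],.008,.0555)):
    q=onz(c,un(L,2.5,230,130),z); m=q.mean(0);d=q[1]-q[0];y=np.arctan2(d[0],-d[1]);print(np.degrees(y), np.linalg.norm(d), 'centre',m[:2]-n*np.array([np.cos(y),np.sin(y)]))
E
```

```text
-2.3553158506731853 0.04860144110699121 centre [ 0.58561494 -0.08270379]
-2.3545671777149875 0.04926391599632786 centre [ 0.58628072 -0.08140395]
-2.3483117928243864 0.07110024248318511 centre [ 0.58669971 -0.08197422]
```

>>> {"api": "apply_moves", "payload": {
  "motion": [
    [40,-0.02,0.4,-0.03,0],
    [40,-0.02,0.7,-0.03,0],
    [40,-0.02,0.82,-0.03,0],
    [40,-0.02,0.86,-0.03,0],
    [40,-0.02,0.86,-0.03,0]
  ]
}}

```text
t: 13.88
tcp_pos: [0.5859, -0.0793, 0.0428]
tool_rot: [-0.013, -0.707, 0.707, 0.014]
force: [-3.1, -0.4, 7.0]
finger_gap: 0.566
```

>>> {"api": "apply_moves", "payload": {
  "motion": [
    [75,0,0,0,0],
    [75,0,0,0,0],
    [75,0,0,0,0],
    [75,0,-0.8,0,0],
    [75,0,-2,0,0],
    [75,0,-3,0,0],
    [75,0,-3,0,0]
  ]
}}

```text
t: 14.75
tcp_pos: [0.5886, -0.0797, 0.1341]
tool_rot: [-0.016, -0.706, 0.708, 0.012]
force: [0.4, 0.4, -0.4]
finger_gap: 0.872
```

```bash
python3 - <<'E'
import sys; sys.path.insert(0,'.')
from h import *
from station import manip
c=manip.get_calibration('wrist'); np.save('w8.npy',c,allow_pickle=True)
im=manip.snapshot('wrist')[:,:,::-1]
cv2.imwrite('pics/w8.png',im)
cv2.imwrite('pics/w8z.png',cv2.resize(im[120:280,250:420],None,fx=3.5,fy=3.5,interpolation=cv2.INTER_CUBIC))
tc=manip.get_calibration('top')
p=onz(tc,[(186,138),(180,236)],.022);print(p)
plan(manip,[(.53,.33,.22)],90)
E
```

```text
[[0.6871829  0.36499136 0.022     ]
 [0.35371892 0.38694825 0.022     ]]
t 14.8 tcp [ 0.5874 -0.0793  0.1325] jaw -92.23 q6 1.29 gap 0.877
(0.53, 0.33, 0.22) -> [  2.435  -2.93  -13.556] twist -0.223
```

View pics/w8z.png

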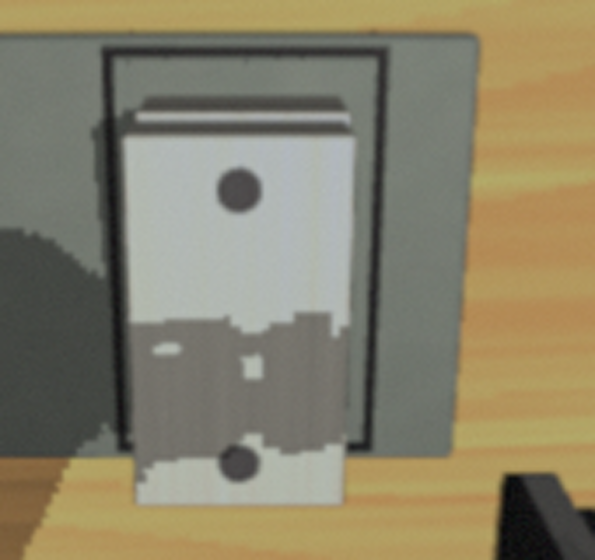

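```bash
python3 - <<'E'
import sys; sys.path.insert(0,'.')
from h import *
c=np.load('w8.npy',allow_pickle=True).item()
for L,z,n in(([(124,134),(355,134)],.056,.045),([(137,112),(350,112)],.036,.045),([(105,51),(385,50)],.008,.0555)):
    q=onz(c,un(L,3.5,250,120),z); m=q.mean(0);d=q[1]-q[0];y=np.arctan2(d[0],-d[1]);print(np.degrees(y), np.linalg.norm(d), 'centre',m[:2]-n*np.array([np.cos(y),np.sin(y)]))
print(fitrect(c,un([(124,134),(355,134),(344,504),(135,504)],3.5,250,120),(.09,.05),.056,(.587,-.08,0)))
E
```

```text
-2.27756066245413 0.04917820126250836 centre [ 0.58512264 -0.08058522]
-2.2716445623580324 0.04912915882126481 centre [ 0.58655785 -0.08159402]
-2.060446352284626 0.0708638600661565 centre [ 0.5871498  -0.08232519]
(array([ 0.58534607, -0.08059793, -0.03974734,  0.0559997 ]), np.float64(0.5656248923779117))
```

```bash
python3 - <<'E'
import cv2
a=cv2.imread('pics/w2.png'); cv2.imwrite('pics/w2r.png',cv2.resize(a[100:130,20:120],None,fx=6,fy=6,interpolation=cv2.INTER_CUBIC))
cv2.imwrite('pics/w2s.png',cv2.resize(a[310:355,60:130],None,fx=6,fy=6,interpolation=cv2.INTER_CUBIC))
E
```

```text
(no output)
```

View pics/w2r.png

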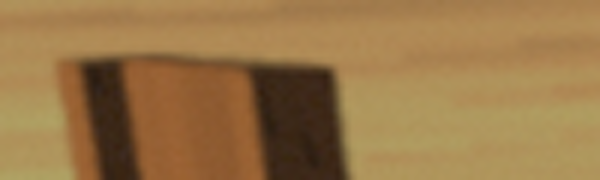

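View pics/w2s.png

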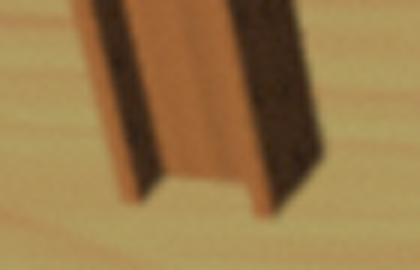

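```bash
python3 - <<'E'
import sys; sys.path.insert(0,'.')
from h import *
from station import manip
c=np.load('w2.npy',allow_pickle=True).item()
uv=un([(58,61),(253,68)],6,20,100)+un([(274,216),(124,204)],6,60,310)
for fz in(1,0):
  p,e=fitrect(c,uv,(.34,.04),.022,(.52,.376,-.06),fz);print(p,np.degrees(p[2]),e)
print(manip.sense()['t'])
plan(manip,[(.52,.376,.16)],86)
E
```

```text
[ 0.5222386   0.37756824 -0.0919924   0.02199996] -5.270776067155347 0.4885457601696004
[ 0.52219429  0.37771606 -0.09185731  0.02182737] -5.263036175417459 0.4763263766338497
14.8
t 14.8 tcp [ 0.5874 -0.0793  0.1325] jaw -92.23 q6 1.29 gap 0.877
(0.52, 0.376, 0.16) -> [  2.832  -0.932 -15.076] twist 0.177
```

>>> {"api": "apply_moves", "payload": {
  "motion": [
    [70,0.2,-0.5,-1.2,0],
    [70,0.5,-0.6,-2.9,0],
    [70,0.8,-0.6,-4.6,0],
    [70,1.1,-0.6,-6.3,0],
    [70,1.4,-0.6,-8,0.1],
    [70,1.7,-0.6,-9.7,0.2],
    [70,2,-0.6,-11.4,0.3],
    [70,2.3,-0.6,-13,0.3],
    [70,2.6,-0.3,-14.4,0.3],
    [70,2.77,0.3,-15.1,0.3],
    [70,2.77,0.3,-15.1,0.3],
    [70,2.77,0.3,-15.1,0.3]
  ]
}}

```text
t: 16.3
tcp_pos: [0.5213, 0.3753, 0.1217]
tool_rot: [-0.032, -0.706, 0.707, 0.033]
force: [0.9, 0.1, -0.0]
finger_gap: 0.82
```

```bash
python3 - <<'E'
import sys; sys.path.insert(0,'.')
from h import *
from station import manip
c=manip.get_calibration('wrist'); np.save('w9.npy',c,allow_pickle=True)
im=manip.snapshot('wrist')[:,:,::-1]
cv2.imwrite('pics/w9.png',im)
plan(manip,[(.522,.377,.005)],84.73)
E
```

```text
t 16.35 tcp [0.5218 0.3752 0.1224] jaw -95.33 q6 2.11 gap 0.821
(0.522, 0.377, 0.005) -> [-2.000e-03  3.912e+00 -6.400e-02] twist -0.006
```

View pics/w9.png

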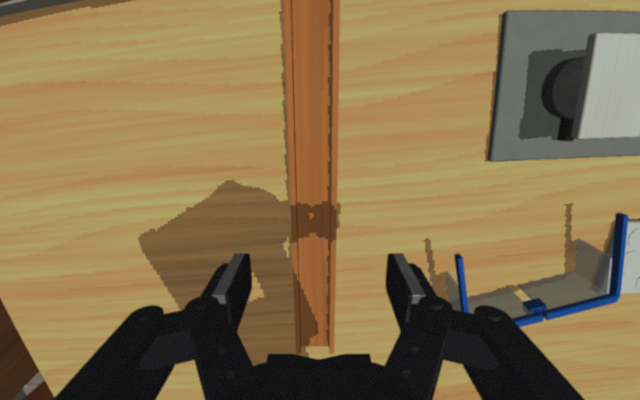

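```bash
python3 - <<'E'
import sys; sys.path.insert(0,'.')
from h import *
c=np.load('w9.npy',allow_pickle=True).item()
q=onz(c,[(297,347),(332,350)],.022);print(q); print(q.mean(0)[:2]+.17*np.array([np.cos(-.092),np.sin(-.092)]))
print(onz(c,[(459,256),(468,310),(430,238)],.05),onz(c,[(459,256),(430,238)],.0))
print(onz(c,[(284,0),(339,0),(290,200),(337,200)],.022))
E
```

```text
[[0.36278068 0.41097691 0.022     ]
 [0.35526163 0.37495413 0.022     ]]
[0.52830222 0.37734758]
[[0.4722754  0.26266287 0.05      ]
 [0.41650097 0.25054882 0.05      ]
 [0.49114266 0.28730632 0.05      ]] [[0.44158699 0.23836511 0.        ]
 [0.46485892 0.26876173 0.        ]]
[[0.67338877 0.38420947 0.022     ]
 [0.66973944 0.34534682 0.022     ]
 [0.52411822 0.39795999 0.022     ]
 [0.52036524 0.35794143 0.022     ]]
```

```bash
python3 - <<'E'
import cv2
a=cv2.imread('pics/w9.png'); cv2.imwrite('pics/w9z.png',cv2.resize(a[315:375,270:360],None,fx=7,fy=7,interpolation=cv2.INTER_CUBIC))
E
```

```text
(no output)
```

View pics/w9z.png

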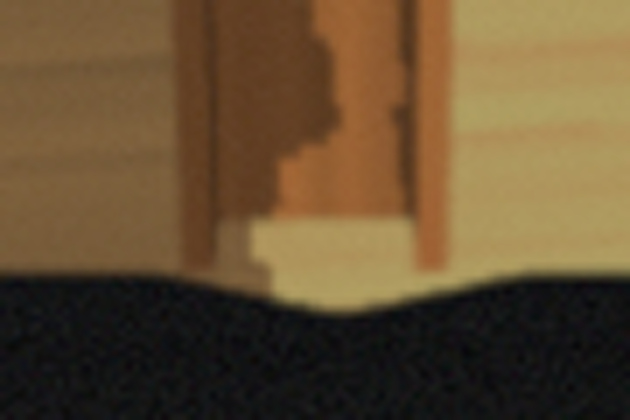

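```bash
python3 - <<'E'
import sys; sys.path.insert(0,'.')
from h import *
c=np.load('w9.npy',allow_pickle=True).item()
v=np.array([np.cos(-.092),np.sin(-.092),0])*.17
print(onz(c,[(295.7,353),(334,353.3)],.022)+v, onz(c,[(315,345.5)],.012)+v)
E
```

```text
[[0.52399792 0.39770157 0.022     ]
 [0.51978845 0.35758446 0.022     ]] [[0.52242008 0.37752014 0.012     ]]
```

>>> {"api": "apply_moves", "payload": {
  "motion": [
    [70,0,1.3,-0.06,0],
    [70,0,2.6,-0.06,0],
    [70,0,3.6,-0.06,0],
    [70,0,3.9,-0.06,0],
    [70,0,3.9,-0.06,0],
    [30,0,3.9,-0.06,0],
    [30,0,3.9,-0.06,0],
    [30,0,3.9,-0.06,0],
    [30,0,3.9,-0.06,0]
  ],
  "squeeze": 60
}}

```text
t: 17.48
tcp_pos: [0.5227, 0.3791, 0.0077]
tool_rot: [0.033, 0.707, -0.706, -0.031]
force: [-0.4, -1.1, 6.6]
finger_gap: 0.447
```

>>> {"api": "apply_moves", "payload": {
  "motion": [
    [30,0,-0.8,0,0],
    [30,0,-2.4,0,0],
    [30,0,-4,0,0],
    [30,0,-5,0,0],
    [30,0,-5,0,0]
  ]
}}

```text
t: 18.1
tcp_pos: [0.5228, 0.3794, 0.1584]
tool_rot: [0.034, 0.707, -0.705, -0.03]
force: [0.1, 0.4, -3.5]
finger_gap: 0.452
```

```bash
python3 - <<'E'
import sys; sys.path.insert(0,'.')
from h import *
from station import manip
s=manip.sense();print(s['force'],s['ft_torque'])
plan(manip,[(.592,.039,.16)],-2.26)
plan(manip,[(.592,.039,.16)],-2.26+180)
E
```

```text
[ 0.14706914  0.39878402 -3.45198976] [-0.02619536  0.00624353 -0.00753703]
t 18.1 tcp [0.5228 0.3794 0.1584] jaw -95.22 q6 2.12 gap 0.452
(0.592, 0.039, 0.16) -> [-3.328 -0.072 11.09 ] twist 8.704
t 18.1 tcp [0.5228 0.3794 0.1584] jaw -95.22 q6 2.12 gap 0.452
(0.592, 0.039, 0.16) -> [-3.328 -0.072 11.09 ] twist 8.704
```

>>> {"api": "apply_moves", "payload": {
  "motion": [
    [30,-0.3,0,1,-0.8],
    [30,-0.6,0,2.2,-1.7],
    [30,-1,0,3.4,-2.6],
    [30,-1.4,0,4.6,-3.5],
    [30,-1.8,0,5.8,-4.4],
    [30,-2.2,0,7,-5.3],
    [30,-2.6,0,8.2,-6.2],
    [30,-3,0,9.4,-7.1],
    [30,-3.33,0,10.5,-8],
    [30,-3.33,0,11.09,-8.8],
    [30,-3.33,0,11.09,-9.3],
    [30,-3.33,0,11.09,-9.3]
  ]
}}

```text
t: 19.6
tcp_pos: [0.5891, 0.038, 0.1535]
tool_rot: [-0.491, 0.511, -0.509, 0.489]
force: [0.1, -0.3, -2.6]
finger_gap: 0.451
```

```bash
python3 - <<'E'
import sys; sys.path.insert(0,'.')
from h import *
from station import manip
c=manip.get_calibration('wrist'); np.save('w10.npy',c,allow_pickle=True)
cv2.imwrite('pics/w10.png',manip.snapshot('wrist')[:,:,::-1])
cv2.imwrite('pics/s10.png',manip.snapshot('scene')[:,:,::-1])
plan(manip,[(.592,.039,.10)],-2.26)
E
```

```text
t 19.7 tcp [0.5896 0.0384 0.1542] jaw -2.3 q6 -0.08 gap 0.451
(0.592, 0.039, 0.1) -> [-0.021  1.808  0.083] twist -0.004
```

View pics/w10.png

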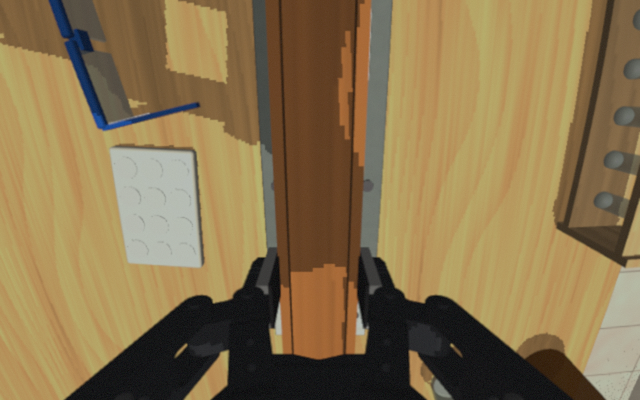

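View pics/s10.png

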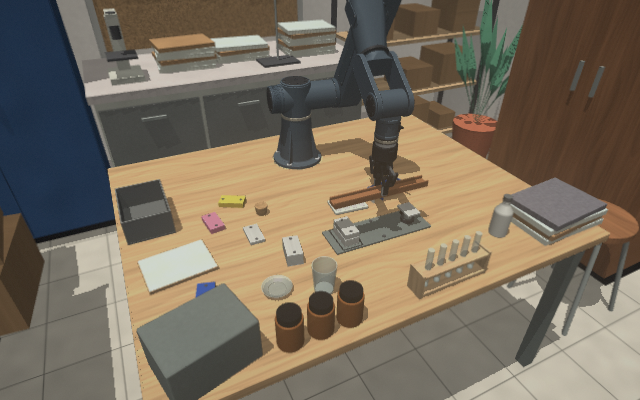

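>>> {"api": "apply_moves", "payload": {
  "motion": [
    [30,-0.02,0.6,0.07,0],
    [30,-0.02,1.4,0.07,0],
    [30,-0.02,2.2,0.07,0],
    [30,-0.02,2.5,0.07,0],
    [30,-0.02,2.5,0.07,0],
    [30,-0.02,2.5,0.07,0]
  ]
}}

```text
t: 20.45
tcp_pos: [0.5935, 0.0387, 0.0813]
tool_rot: [0.49, -0.509, 0.51, -0.491]
force: [-0.7, -0.3, -2.1]
finger_gap: 0.449
```

```bash
python3 - <<'E'
import sys; sys.path.insert(0,'.')
from h import *
from station import manip
c=manip.get_calibration('wrist'); np.save('w11.npy',c,allow_pickle=True)
cv2.imwrite('pics/w11.png',manip.snapshot('wrist')[:,:,::-1])
plan(manip,[(.592,.039,.0642)],-2.26)
print(manip.sense()['force'])
E
```

```text
t 20.5 tcp [0.5936 0.0386 0.0816] jaw -2.23 q6 -0.08 gap 0.451
(0.592, 0.039, 0.0642) -> [-0.01   0.579 -0.055] twist 0.003
[-0.38970175 -0.15868096 -2.9654599 ]
```

View pics/w11.png

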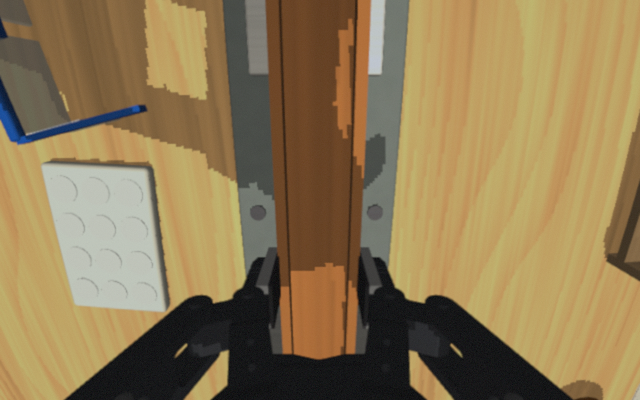

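```bash
python3 - <<'E'
import sys; sys.path.insert(0,'.')
from h import *
c=np.load('w11.npy',allow_pickle=True).item()
a=cv2.imread('pics/w11.png')
cv2.imwrite('pics/w11z.png',cv2.resize(a[0:130,220:420],None,fx=4,fy=4,interpolation=cv2.INTER_CUBIC))
E
```

```text
(no output)
```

View pics/w11z.png

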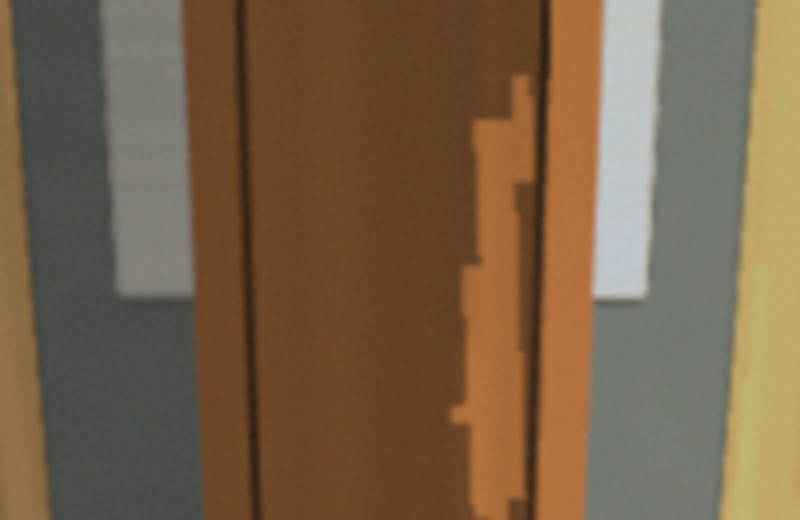

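```bash
python3 - <<'E'
import sys; sys.path.insert(0,'.')
from h import *
c=np.load('w11.npy',allow_pickle=True).item()
f=lambda L,z:onz(c,un(L,4,220,0),z).round(4)
print('rest',f([(117,295),(647,295),(101,0),(661,0)],.0567))
print('run',f([(193,295),(595,295),(183,0),(605,0),(206,519),(585,519)],.0959))
print('base',f([(12,0),(757,0),(49,519),(721,519)],.008))
E
```

```text
rest [[0.5608 0.1349 0.0567]
 [0.6298 0.1322 0.0567]
 [0.5623 0.1691 0.0567]
 [0.631  0.1664 0.0567]]
run [[0.5767 0.1311 0.0959]
 [0.6167 0.1295 0.0959]
 [0.578  0.1573 0.0959]
 [0.6176 0.1557 0.0959]
 [0.5761 0.1092 0.0959]
 [0.6159 0.1076 0.0959]]
base [[0.5381 0.1842 0.008 ]
 [0.6564 0.1795 0.008 ]
 [0.5344 0.1028 0.008 ]
 [0.6535 0.098  0.008 ]]
```

>>> {"api": "apply_moves", "payload": {
  "motion": [
    [30,0,0.2,-0.05,0],
    [30,0,0.4,-0.05,0],
    [30,0,0.5,-0.05,0],
    [30,0,0.56,-0.05,0],
    [30,0,0.56,-0.05,0]
  ]
}}

```text
t: 21.12
tcp_pos: [0.5911, 0.0387, 0.0641]
tool_rot: [-0.49, 0.51, -0.51, 0.49]
force: [-2.0, -0.4, -0.7]
finger_gap: 0.45
```

>>> {"api": "apply_moves", "payload": {
  "motion": [
    [30,0,0.02,0,0],
    [30,0,0.03,0,0],
    [30,0,0.03,0,0]
  ]
}}

```text
t: 21.5
tcp_pos: [0.5911, 0.0387, 0.0641]
tool_rot: [0.49, -0.51, 0.51, -0.49]
force: [-2.0, -0.5, 5.9]
finger_gap: 0.452
```

Seated. Release and rise.

>>> {"api": "apply_moves", "payload": {
  "motion": [
    [70,0,0,0,0],
    [70,0,0,0,0],
    [70,0,0,0,0],
    [70,0,0,0,0],
    [70,0,-0.6,0,0],
    [70,0,-1.8,0,0],
    [70,0,-3.4,0,0],
    [70,0,-5,0,0],
    [70,2,-5.5,-1,0],
    [70,3,-6,-3,0],
    [70,4,-6,-4.5,0],
    [70,4,-6,-4.5,0]
  ]
}}

```text
t: 23.0
tcp_pos: [0.4479, -0.0767, 0.2442]
tool_rot: [-0.49, 0.511, -0.51, 0.489]
force: [-0.1, -0.3, -0.3]
finger_gap: 0.824
```

```bash
python3 - <<'E'
import sys; sys.path.insert(0,'.')
from h import *
from station import manip
c=manip.get_calibration('wrist'); np.save('w12.npy',c,allow_pickle=True)
cv2.imwrite('pics/w12.png',manip.snapshot('wrist')[:,:,::-1])
a=manip.snapshot('scene')[:,:,::-1];cv2.imwrite('pics/s12.png',cv2.resize(a[150:290,220:440],None,fx=3.6,fy=3.6,interpolation=cv2.INTER_CUBIC))
a=manip.snapshot('top')[:,:,::-1];cv2.imwrite('pics/t12.png',cv2.resize(a[125:245,200:420],None,fx=3.6,fy=3.6,interpolation=cv2.INTER_CUBIC))
E
```

```text
(no output)
```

View pics/w12.png

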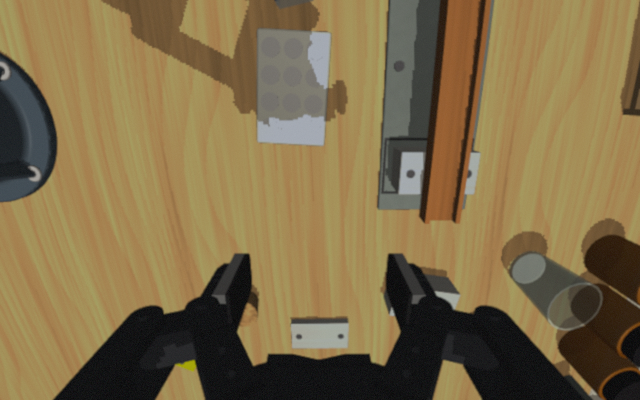

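View pics/s12.png

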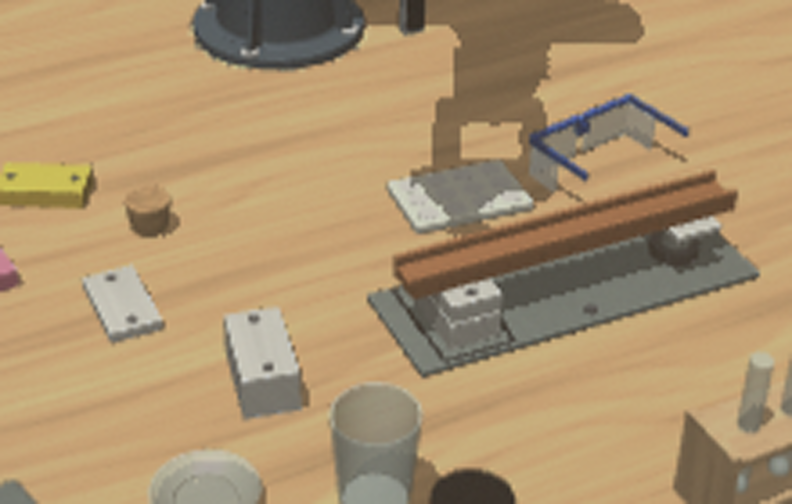

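View pics/t12.png

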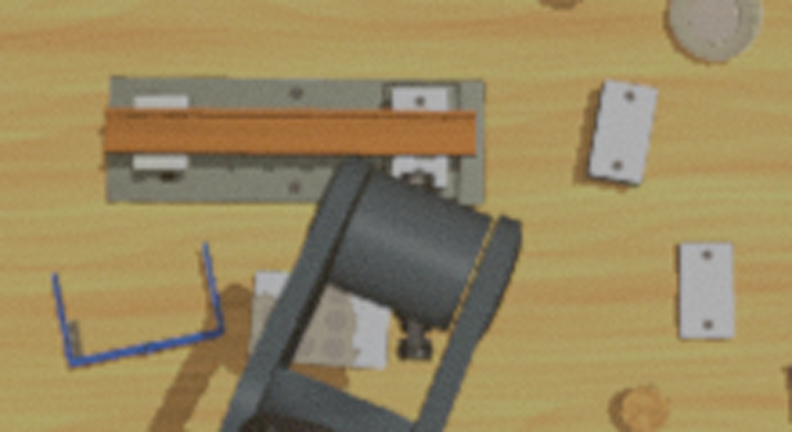

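```bash
python3 - <<'E'
import sys; sys.path.insert(0,'.')
from h import *
from station import manip
c=manip.get_calibration('top')
f=lambda L,z:onz(c,un(L,3.6,200,125),z)
r=f([(105,109),(105,153),(475,112),(475,155)],.078); b=f([(111,77),(107,202),(485,81),(483,204)],.008)
pl=f([(391,87),(448,87),(134,96),(188,96),(134,170),(188,170)],.056)
print(r.round(4),r.mean(0).round(4));print(b.round(4),b.mean(0).round(4));print(pl.round(4))
c=np.load('w12.npy',allow_pickle=True).item()
print(onz(c,[(421,221),(460,221)],.078), onz(c,[(379,206),(475,210)],.008))
E
```

```text
[[ 0.6156  0.2066  0.078 ]
 [ 0.5752  0.2071  0.078 ]
 [ 0.6032 -0.13    0.078 ]
 [ 0.5639 -0.1288  0.078 ]] [0.5895 0.0387 0.078 ]
[[ 0.6574  0.2155  0.008 ]
 [ 0.5372  0.2208  0.008 ]
 [ 0.6432 -0.1425  0.008 ]
 [ 0.5252 -0.137   0.008 ]] [0.5908 0.0392 0.008 ]
[[ 0.632  -0.0537  0.056 ]
 [ 0.6305 -0.1064  0.056 ]
 [ 0.6304  0.1843  0.056 ]
 [ 0.6289  0.1342  0.056 ]
 [ 0.5615  0.1852  0.056 ]
 [ 0.5601  0.1353  0.056 ]]
[[ 0.56030176 -0.12882468  0.078     ]
 [ 0.60486045 -0.13085098  0.078     ]] [[ 0.52642502 -0.13465851  0.008     ]
 [ 0.65881484 -0.14620939  0.008     ]]
```

Runway centre (0.5895, 0.0387) versus base (0.5908, 0.0392): centred to about 1 mm. Handing in.

```bash
python3 -c "
from station import manip
s=manip.sense();print(s['t'],s['force']);print(manip.sign_off())"
```

```text
23.15 [ 0.69952235 -0.73227717 -0.08391148]
the job is handed in; nothing more can be done
None
```

The runway is laid, channel up, on the adjustable rest and a pile of the 28 mm and 20 mm plates, and I handed the job in at 23 s.

- **Rest height:** the camera fit put the rest about 49–50 mm above the bay, and touching it with the closed fingers gave about 49 mm. The closest combination is 28 + 20 = 48 mm; the next options are 44 and 56 mm. When I set the second plate down, its contact height matched the lower plate being 28 mm thick.
- **Pile:** I put the 28 mm plate at the bottom and the 20 mm plate on top, long sides across the base. The wrist picture after stacking put both plates within about 2 mm of the bay centre. Some of that may be camera error, because the wrist views differed from each other by 1–2 mm.
- **Runway:** in the last overhead picture its centre is at (0.5895, 0.0387) and the base centre at (0.5908, 0.0392), so it is centred to about 1.5 mm. Its direction matches the base's to within a fraction of a degree. The rest is about 0.5–1 mm higher than the pile over 240 mm, a slope of roughly 0.1–0.2°. I worked that slope out from the heights and did not measure it on the laid runway.
- **Last look:** the gripper was clear of everything. I never moved the other things, and those visible in the last pictures were in their places; the arm hid part of the white spotting tile in the overhead view.

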